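# Put the four swapped bench items back on their own plates

## Robot

A 6-joint arm with a two-finger parallel gripper is mounted at the origin on a cart in front of the work surface, level with it; the furniture and walls round the work are solid. World frame = base frame: x ahead of the robot, y to its left, z up, the work surface at z = 0. Lengths are in m, angles in rad, forces in N, time in s.
With the tool pointing down it reaches from about 0.3 to 0.775 m from the base axis. Payload 14.6 kg.
Tool frame: the origin (TCP) lies at the very end of the fingers, on their centre line; the grasp point (between the pads) lies 19 mm behind it; z points along the fingers, y is the line along which they close (so a half turn about z gives the same grasp; the last joint's range is limited). The gripper opens to 94 mm and grips with 3 to 60 N. Pads are 16 mm wide; open, the fingers measure 119 mm over their backs; the gripper's body (75 mm by 177 mm) begins 78 mm behind the grasp point.
Start: joints at [-1.212, 0.3, 1.521, -0, 1.321, -0.067], TCP at [0.227, -0.501, 0.205] pointing down, gripper open.
Joint ranges: [-3.03, 3.03], [-0.79, 2.21], [0.23, 2.52], [-1.04, 4.18], [0, 3.07], [-2.55, 2.55]. Speed limits (rad/s): [2.22, 2.22, 2.57, 3.14, 3.14, 3.14].

## Interface

Orientations are given as [roll, pitch, yaw] about the fixed x, y, z axes, in that order (R = Rz(yaw) Ry(pitch) Rx(roll)).
In Python, from station import ctrl gives the robot as it stands.
- The arm moves only by the shell command python3 -m pendant 'ROWS' [OPENING] [FORCE]. ROWS is JSON, a list of rows, each a list of 2 entries, a list of its own where there are three numbers: the shift along the world's x, y, z in cm, then the turn about the world's z in rad. A call has 1 to 20 rows; each row shifts and turns the commanded pose from where the row before left it; what a row does not reach is not made up. A row lasts 1/12 s, in which the tool goes at most 41.7 mm and 7.16 degrees, less where a joint would pass 70% of its speed; a pose out of reach is approached as far as the arm can. A call is refused whole if a number of a shift passes 4.17 or a number of a turn 0.125, either way. A call with a gripper value outside its range is refused whole. OPENING is the opening, from 0 (shut) to 1 (fully open), set as the call begins (- or left out, the last holds). The fingers move at their own pace and stop on an object; FORCE is the grip in N (left out, the last holds). Time passes only in rows, so rows that do not move let the fingers close. It gives the time, the measured TCP pose, the force, the opening and the grip force at its end, in the units of the state.
- ctrl.get_obs(): the state, without advancing time (a new reading comes with each control period).
- ctrl.camera(name): name is "side" or "top" or "wrist"; returns a dict with "color" (420x560x3 uint8, red, green, blue), "intrinsics" (3x3 intrinsics, pixels), "camera_from_world" (4x4, takes a point from world to camera coordinates). Camera axes: x right, y down, z forward; pixel columns grow to the right and rows downward; lengths in m; the calibration is good to about 2 mm. A picture is of the moment at which its call begins. There is no depth.
- ctrl.hand_in(): hands the job in; it is judged then, once.
The state is a dict: "time_s": time; "qpos": joint angles; "joint_vel": joint speeds; "tau": joint torques, N m; "ee_pos": TCP position; "eef_rot": TCP orientation; "force": force on the tool from outside, world axes, zero at the start; "moment": the same for the moment, N m; "grip_width": finger opening in m; "grip_force": force on a finger pad.
Only numpy, scipy, OpenCV 4.12 (cv2) and the standard library are available. Lean on these libraries where they do the work, as an engineer would, in place of code of your own. Each camera call takes 0.05 s, during which the arm holds its last target. There are 200 camera calls.

## Task

The four items of this bench stand on one another's storage plates: put each one back, upright and centred, on its own: the round tin on the large round plate, the timer on the square plate, the steel setting block on the oblong plate and the little white post on the small round plate. Set the timer's sides parallel to the plate's edges, and the block's longer side along its plate's longer side. The cork pad is empty and may be used for parking something on the way.

Things in the scene. Friction and masses are not known exactly. Their poses are not given: they have to be found in the camera images.
- tin_center (a point): Round whitish screw tin with lid, 64 mm diameter, 25 mm high, about 110 g, loose, closed and solid. At the start it stands on the oblong or the square plate. Point: its centre, 12.5 mm above its underside; z up.
- timer_center (a point): Dark grey bench timer with a display and two keys on its top, loose, about 70 g, lying flat, display up: 50 mm along its x, 62 mm along its y, body 17 mm high (keys to 19 mm), sides upright with rounded corners. At the start it lies on the large or the small round plate. Point: its centre, 8.5 mm above its underside; z up.
- block_center (a point): Ground steel setting block, light grey, loose, about 130 g: 25 mm along its x, 40 mm along its y, 35 mm high. At the start it stands on the large or the small round plate. Point: its centre, 17.5 mm above its underside; z up.
- post_center (a point): Little white plastic locating post, upright cylinder of 15 mm diameter, 26 mm high, about 20 g, loose. At the start it stands on the oblong or the square plate. Point: its centre, 13 mm above its underside; z up.
- large_round_plate_top (a point): Large round grey plate, 110 mm diameter, 4 mm thick, with a dark round mark of 66 mm in its centre: the tin's place. Fixed to the table, does not move. Point: centre of its top face, 4 mm above the table; z up.
- small_round_plate_top (a point): Small round grey plate, 80 mm diameter, 4 mm thick, with a dark round mark of 16 mm in its centre: the post's place. Fixed to the table, does not move. Point: centre of its top face, 4 mm above the table; z up.
- square_plate_top (a point): Square grey plate, 96 x 96 mm, 4 mm thick, with a dark oblong mark of 51 x 63 mm in its centre: the timer's place. Fixed to the table, does not move. Point: centre of its top face, 4 mm above the table; z up, x and y along its edges.
- oblong_plate_top (a point): Oblong grey plate, 72 mm along its x, 120 mm along its y, 4 mm thick, with a dark oblong mark of 26 x 41 mm in its centre: the setting block's place. Fixed to the table, does not move. Point: centre of its top face, 4 mm above the table; z up, y along its longer side.
- cork_pad_top (a point): Plain brown cork pad, 90 x 90 mm, 4 mm thick, empty at the start: a free spot. Fixed to the table, does not move. Point: centre of its top face, 4 mm above the table; z up.
Not all that is in view belongs to the job. Of the things like the part that bears block_center, leave any that is blue; of the rest the smaller one is meant.

How it is judged:
By the outcome, as a careful person would: the job done as asked, in the order asked, and still so for the second after the job is handed in, with the robot touching nothing.
It also fails if it takes over 112 s, if anything falls off the work surface, if the arm or the gripper's body presses on something with over 40 N, if the wrist force passes 120 N, or if a joint passes its speed limit or range.

## Working session

There is one attempt and no reset: what is moved stays moved. The work goes in short steps, Python scripts to look and compute and a shell command to move; the robot and the scene stay as the last step left them, time stands still between calls to the robot, and variables do not carry over. Pictures are saved under pics/ and viewed, at most 14 in all, crops included, and the job is handed in when it is done.

```bash
ls; mkdir -p pics
python3 - <<'E'
from station import ctrl
import cv2,numpy as np
for n in("top","side"):
    c=ctrl.camera(n);cv2.imwrite(f"pics/{n}0.png",c["color"][:,:,::-1])
    np.savez(f"{n}0.npz",**c)
    T=np.linalg.inv(c["camera_from_world"]);print(n,c["intrinsics"].round(1).tolist(),T.round(3).tolist())
o=ctrl.get_obs();print(o["time_s"],o["ee_pos"],o["eef_rot"],o["grip_width"])
E
```

```text
pics
top [[416.4, 0.0, 280.8], [0.0, 416.4, 209.8], [0.0, 0.0, 1.0]] [[-0.005, -0.993, 0.122, 0.437], [-1.0, 0.008, 0.019, 0.042], [-0.02, -0.121, -0.992, 0.991], [0.0, 0.0, 0.0, 1.0]]
side [[527.0, 0.0, 272.4], [0.0, 527.0, 215.3], [0.0, 0.0, 1.0]] [[0.993, -0.06, 0.103, 0.434], [-0.118, -0.582, 0.805, -0.84], [0.012, -0.811, -0.585, 0.685], [0.0, 0.0, 0.0, 1.0]]
0.1 [ 0.22708556 -0.50067449  0.20493915] [-3.14055910e+00 -4.06650369e-05  4.25853354e-01] 0.09385597838044693
```

View pics/top0.png

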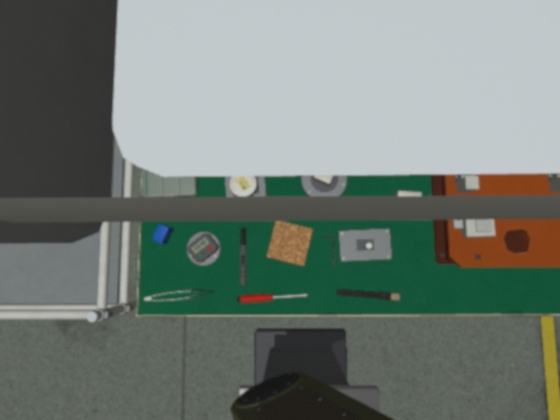

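View pics/side0.png

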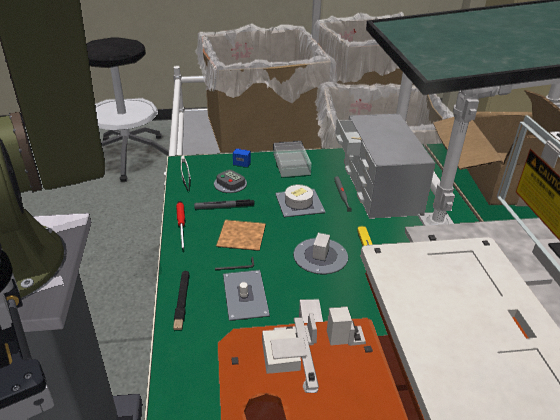

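The top view shows mostly a pale overhead panel and a bar, with the timer (203,248), cork (290,243) and post (368,245) visible below them. The side view shows:
- Timer on the small round plate (231,181)
- Tin on the square plate (299,197)
- Block on the large round plate (321,247)
- Post on the oblong plate (244,290)
- Empty cork pad (241,235)

Candidates for the block are the blue one (241,158), the light grey one on the large round plate (321,247), and the grey blocks on the orange fixture (341,325) and (310,318). The one on the large round plate fits: it isn't blue, it's smaller, and it stands on a round plate. I'll confirm it in an enlarged crop.

```bash
cat > h.py <<'E'
import numpy as np,cv2
def ray(c,uv,z):
    uv=np.atleast_2d(np.asarray(uv,float)); T=np.linalg.inv(c["camera_from_world"])
    d=np.c_[uv,np.ones(len(uv))]@np.linalg.inv(c["intrinsics"]).T@T[:3,:3].T
    return T[:3,3]+d*((z-T[2,3])/d[:,2])[:,None]
def proj(c,p):
    p=np.atleast_2d(p);q=p@c["camera_from_world"][:3,:3].T+c["camera_from_world"][:3,3]
    q=q@c["intrinsics"].T;return q[:,:2]/q[:,2:]
E
python3 - <<'E'
from h import *
s=dict(np.load("side0.npz"))
im=s["color"][:,:,::-1]
cr=cv2.resize(im[140:340,160:426],None,fx=3,fy=3,interpolation=cv2.INTER_CUBIC);cv2.imwrite("pics/c1.png",cr)
for n,uv,z in [("timer",(231,181),.015),("tin",(299,197),.02),("block",(321,255),.004),("post",(243,294),.004),("cork",(241,235),.004),("blue",(241,158),.02),("orange corner",(220,325),.03),("orange2",(380,320),.03),("drawer left bottom",(345,172),0),("drawer near",(372,215),0),("poleb",(435,218),0),("white corner",(362,245),.05),("greyblk",(341,325),.06),("tall",(310,305),.06)]:
    print(n,ray(s,uv,z)[0].round(3))
E
```

```text
timer [0.47  0.231 0.015]
tin [0.619 0.139 0.02 ]
block [ 0.634 -0.048  0.004]
post [ 0.471 -0.142  0.004]
cork [0.479 0.033 0.004]
blue [0.501 0.33  0.02 ]
orange corner [ 0.426 -0.237  0.03 ]
orange2 [ 0.692 -0.254  0.03 ]
drawer left bottom [0.758 0.269 0.   ]
drawer near [0.775 0.081 0.   ]
poleb [0.912 0.055 0.   ]
white corner [ 0.705 -0.081  0.05 ]
greyblk [ 0.616 -0.285  0.06 ]
tall [ 0.575 -0.237  0.06 ]
```

View pics/c1.png

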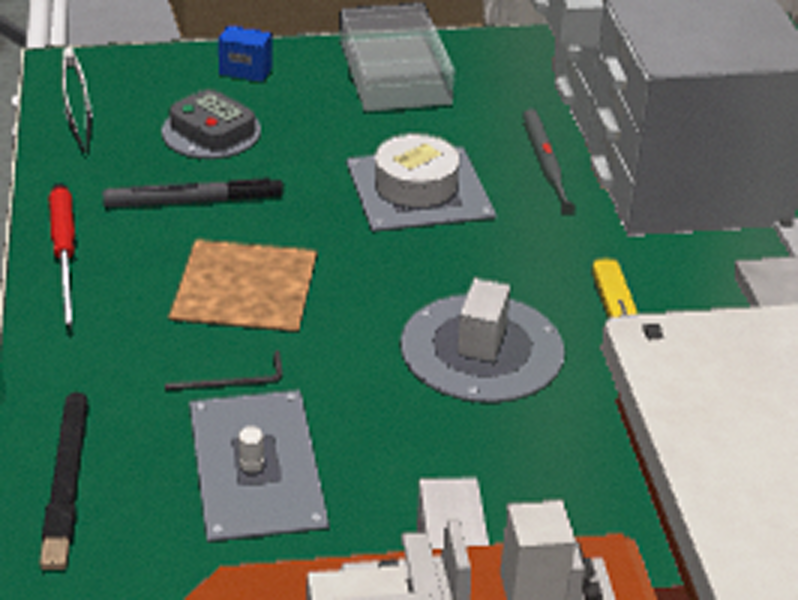

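The crop confirms it. The light grey block on the large round plate is the small one, and the larger grey one sits on the orange fixture at crop (540,540). I'll move over the middle of the bench and look with the wrist camera.

```bash
python3 -m pendant '[[[2.2,3.2,0],0],[[2.2,3.2,0],0],[[2.2,3.2,0],0],[[2.2,3.2,0],0],[[2.2,3.2,0],0],[[2.2,3.2,0],0],[[2.2,3.2,0],0],[[2.2,3.2,0],0],[[2.2,3.2,0],0],[[2.2,3.2,0],0],[[2.2,3.2,0],0],[[0,0,0],0],[[0,0,0],0]]' 1 20
python3 - <<'E'
from station import ctrl
from h import *
c=ctrl.camera("wrist");cv2.imwrite("pics/w1.png",c["color"][:,:,::-1]);np.savez("w1.npz",**c)
T=np.linalg.inv(c["camera_from_world"]);print(c["intrinsics"][0],T.round(3).tolist())
o=ctrl.get_obs();R=cv2.Rodrigues  # cam offset in tool frame
from scipy.spatial.transform import Rotation as Ro
print(o["ee_pos"],Ro.from_euler("xyz",o["eef_rot"]).inv().apply(T[:3,3]-o["ee_pos"]))
E
```

```text
time_s: 1.18
ee_pos: [0.4696, -0.1474, 0.205]
eef_rot: [-3.141, 0.001, 0.429]
force: [-0.4, -0.7, 0.3]
grip_width: 0.0939
grip_force: 0.0
[351.85904917   0.         267.4824549 ] [[0.416, -0.875, -0.248, 0.541], [-0.909, -0.401, -0.113, -0.114], [-0.0, 0.273, -0.962, 0.385], [0.0, 0.0, 0.0, 1.0]]
[ 0.46910822 -0.14853979  0.20511097] [ 0.08003834 -0.00169932 -0.17984291]
```

View pics/w1.png

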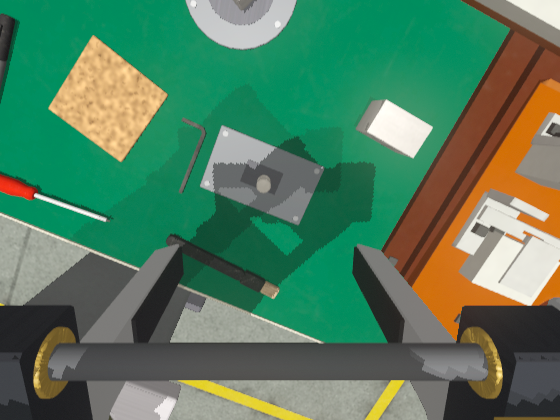

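The wrist view shows the post (264,183) on the oblong plate, the cork pad (108,98), and the larger grey decoy block (397,130) standing on the green. I'll move on for one wider view of the rest.

```bash
python3 -m pendant '[[[-0.4,3.7,0.3],0.03],[[-0.4,3.7,0.3],0.03],[[-0.4,3.7,0.3],0.03],[[-0.4,3.7,0.3],0],[[-0.4,3.7,0.3],0],[[-0.4,3.7,0.3],0],[[0,0,0],0],[[0,0,0],0],[[0,0,0],0]]'
python3 - <<'E'
from station import ctrl
from h import *
c=ctrl.camera("wrist");cv2.imwrite("pics/w2.png",c["color"][:,:,::-1]);np.savez("w2.npz",**c)
print(ctrl.get_obs()["joint_vel"].round(3))
for f in("w1","w2"):
    c=dict(np.load(f+".npz"));a=c["color"];h=cv2.cvtColor(a,cv2.COLOR_RGB2HSV)
    m=((h[...,0]>65)&(h[...,0]<95)&(h[...,1]>110)); m=(~m).astype(np.uint8)
    m[310:]=0; m=cv2.morphologyEx(m,cv2.MORPH_OPEN,np.ones((3,3)))
    for k in cv2.findContours(m,cv2.RETR_EXTERNAL,cv2.CHAIN_APPROX_NONE)[0]:
        if cv2.contourArea(k)<600: continue
        k=k[:,0].astype(float)+0; P=ray(c,k,.004)[:,:2]*1000
        H=cv2.convexHull(P.astype(np.float32)); r=cv2.minAreaRect(H)
        print(f,"px",k.mean(0).round(),"rect",np.round(r[0],1),np.round(r[1],1),round(r[2],1),"ell",[np.round(v,1) for v in cv2.fitEllipse(H)] if len(H)>5 else "")
E
```

```text
time_s: 1.98
ee_pos: [0.4452, 0.0719, 0.2233]
eef_rot: [3.141, 0.0, 0.515]
force: [0.6, -0.2, -0.2]
grip_width: 0.0939
grip_force: 0.0
[-0.009  0.003 -0.003  0.002  0.001  0.005]
w1 px [136. 275.] rect [319.7 -42.9] [123.5 341. ] 24.6 ell [array([296. , -23.5]), array([153.9, 378. ]), np.float64(19.7)]
w1 px [ 50. 200.] rect [353.9  62.8] [ 20.8 122.1] 4.7 ell [array([352.7,  66.1]), array([ 32.7, 126.9]), np.float64(3.1)]
w1 px [260. 175.] rect [ 474.8 -136.7] [ 72.8 120. ] 2.4 ell [array([ 474.7, -134.9]), array([ 87. , 168.6]), np.float64(2.9)]
w1 px [394. 127.] rect [ 580.7 -242.3] [72.4 41.7] 86.3 ell [array([ 580.6, -243.9]), array([47.8, 90.5]), np.float64(0.3)]
w1 px [106.  99.] rect [480.5  40.5] [90.9 90.9] 75.8 ell [array([480.4,  39.7]), array([114.9, 124.4]), np.float64(173.7)]
w1 px [486. 168.] rect [ 576.5 -348.7] [335.8 256. ] 24.6 ell [array([ 560.8, -354.4]), array([307.5, 393.9]), np.float64(127.7)]
w1 px [241.  17.] rect [603.6 -56.6] [ 43.4 106.9] 24.6 ell [array([615.5, -51.8]), array([ 67.2, 102.2]), np.float64(24.4)]
w2 px [519. 302.] rect [ 476.8 -267.9] [ 51
[... 741 characters left out ...]
50.9] [ 14.3 138.2] 90.0 ell [array([445. , 151.4]), array([ 17.8, 155.3]), np.float64(90.0)]
w2 px [137.  84.] rect [468.1 245.1] [78.9 79.7] 29.5 ell [array([468.1, 245.5]), array([79.6, 80.2]), np.float64(161.4)]
w2 px [448.  81.] rect [633.6 -43.1] [110.  109.3] 35.2 ell [array([633.6, -42.7]), array([109.9, 110.1]), np.float64(54.6)]
w2 px [536.  13.] rect [734.5 -77.9] [23.9 70.7] 0.3 ell [array([732.4, -79.8]), array([25.4, 71.5]), np.float64(7.1)]
w2 px [286.  21.] rect [606.1 146.1] [65.1 96.5] 4.9 ell [array([598. , 134.6]), array([ 65.5, 122.8]), np.float64(24.0)]
w2 px [56.  9.] rect [491.4 343.5] [24.7 63.4] 29.5 ell [array([496.4, 346.5]), array([34.5, 60.2]), np.float64(26.0)]
```

View pics/w2.png

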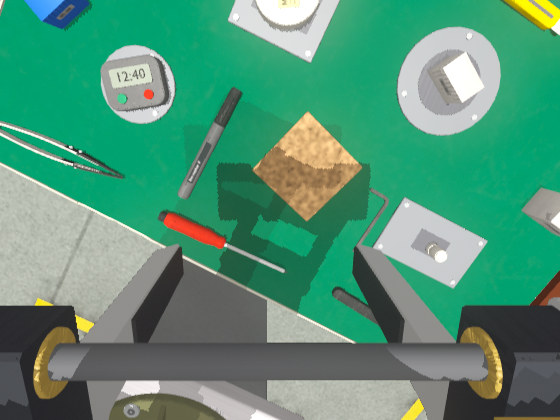

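The sizes match their specs to about 1 mm:
- Oblong plate: (475,-137) mm, yaw 2.4°
- Cork pad: (480,41)
- Small round plate: (468,245)
- Large round plate: (634,-43)

The timer is at px (134,84) and the tin is cut off at the top edge. Next I'll measure the post, block and timer.

Run:
```python
from h import *
c=dict(np.load("w2.npz"));a=c["color"]
f=lambda x,y,s,k:cv2.resize(a[y-s:y+s,x-s:x+s],(k,k),interpolation=cv2.INTER_CUBIC)
cv2.imwrite("pics/c2.png",np.hstack([f(432,252,20,266),f(456,78,30,266),f(137,84,40,266)])[:,:,::-1])
g=cv2.cvtColor(a,cv2.COLOR_RGB2GRAY)
for n,(x,y,s),ths,z in[("post",(436,250,16),(200,225,240),.030),("block",(458,78,28),(200,225,240),.039)]:
    for t in ths:
        m=np.zeros_like(g);m[y-s:y+s,x-s:x+s]=(g[y-s:y+s,x-s:x+s]>t)
        k=max(cv2.findContours(m,0,cv2.CHAIN_APPROX_NONE)[0],key=cv2.contourArea)[:,0].astype(float)
        P=(ray(c,k,z)[:,:2]*1000).astype(np.float32);r=cv2.minAreaRect(P)
        print(n,t,k.mean(0).round(1),[np.round(v,1) for v in r])
h=cv2.cvtColor(a,cv2.COLOR_RGB2HSV)
m=np.zeros_like(g);m[40:130,90:185]=(g[40:130,90:185]<105)
m[(h[...,0]>65)&(h[...,0]<95)&(h[...,1]>110)]=0
m=cv2.morphologyEx(m,cv2.MORPH_OPEN,np.ones((3,3)))
k=max(cv2.findContours(m,0,cv2.CHAIN_APPROX_NONE)[0],key=cv2.contourArea)[:,0].astype(float)
P=(ray(c,k,.012)[:,:2]*1000).astype(np.float32);print("timer",k.mean(0),[np.round(v,1) for v in cv2.minAreaRect(P)])
```

```text
post 200 [439.4 251.5] [array([ 475.9, -131.7]), array([37.9, 37.5]), np.float64(29.5)]
post 225 [440.6 256.2] [array([ 471.6, -140. ]), array([15. , 12.5]), np.float64(37.4)]
post 240 [440.3 256. ] [array([ 471.7, -140.1]), array([12.4, 13.1]), np.float64(29.5)]
block 200 [470.3  78.1] [array([633.1, -41.1]), array([54.6, 40. ]), np.float64(39.1)]
block 225 [463.4  76.8] [array([634.4, -39.2]), array([39.9, 24.6]), np.float64(65.7)]
block 240 [463.4  76.7] [array([634.6, -39.1]), array([39.3, 24.5]), np.float64(65.8)]
timer [163.625  82.   ] [array([485., 220.]), array([41.6,  7. ]), np.float64(32.4)]
```

View pics/c2.png

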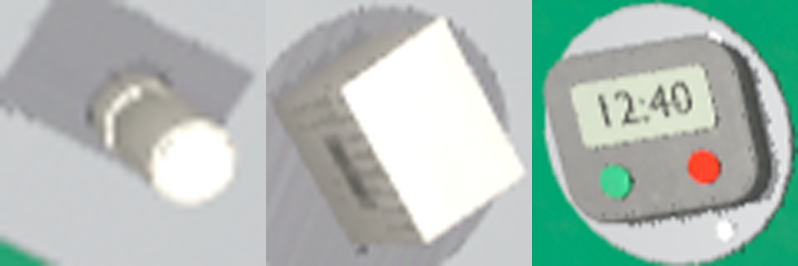

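Post (472,-140) and block (634,-39, long side at 65.7°, 39.9×24.6 mm) fit their sizes. I'll pick the post first and park it on the cork.

```bash
python3 -m pendant '[[[0.44,-3.55,-1.5],0],[[0.44,-3.55,-1.5],0],[[0.44,-3.55,-1.5],0],[[0.44,-3.55,-1.5],0],[[0.44,-3.55,-1.5],0],[[0.44,-3.55,-1.5],0],[[0,0,0],0],[[0,0,-3.1],0],[[0,0,-3.1],0],[[0,0,-3.1],0],[[0,0,-3.1],0],[[0,0,0],0],[[0,0,0],0]]' 0.5 15
python3 -m pendant '[[[0,0,0],0],[[0,0,0],0],[[0,0,0],0],[[0,0,0],0],[[0,0,0],0],[[0,0,0],0]]' 0 15
```

```text
time_s: 3.12
ee_pos: [0.4707, -0.1409, 0.0084]
eef_rot: [-3.14, 0.001, 0.514]
force: [-0.3, -1.2, 0.2]
grip_width: 0.0472
grip_force: 0.0
time_s: 3.62
ee_pos: [0.4717, -0.14, 0.0097]
eef_rot: [3.141, -0.0, 0.516]
force: [-0.3, -0.6, 2.9]
grip_width: 0.0142
grip_force: 15.0
```

```bash
python3 -m pendant '[[[0,0,3],0],[[0.1,2,3],0],[[0.2,4,0],0],[[0.2,4,0],0],[[0.2,4,0],0],[[0.2,4,0],0],[[0,0.1,0],0],[[0,0,0],0],[[0,0,-3],0],[[0,0,-2.5],0],[[0,0,-0.5],0],[[0,0,0],0],[[0,0,0],0]]'
python3 -m pendant '[[[0,0,0],0],[[0,0,0],0],[[0,0,0],0],[[0,0,3],0],[[0,0,3],0],[[0,0,4],0],[[0,0,3],0],[[0,0,0],0]]' 0.5
python3 - <<'E'
from h import *
from station import ctrl
print(ctrl.get_obs()["qpos"].round(3))
s=dict(np.load("side0.npz"));w=dict(np.load("w1.npz"))
for h in(.02,.05,.08,.1,.12,.15,.2,.25):
    P=ray(s,[(362,247),(385,310),(408,372)],h);print(h,P[:,:2].round(3).tolist(),proj(w,P).round().tolist())
c=ctrl.camera("wrist");cv2.imwrite("pics/w3.png",c["color"][:,:,::-1]);np.savez("w3.npz",**c)
E
```

```text
time_s: 4.7
ee_pos: [0.4805, 0.0401, 0.0095]
eef_rot: [-3.141, 0.001, 0.515]
force: [-0.2, -0.9, -0.5]
grip_width: 0.0148
grip_force: 15.0
time_s: 5.37
ee_pos: [0.483, 0.0411, 0.1455]
eef_rot: [3.137, -0.008, 0.516]
force: [1.6, -0.3, 0.4]
grip_width: 0.0469
grip_force: 0.0
[ 0.009  0.211  1.78  -0.     1.141  1.064]
0.02 [[0.716, -0.051], [0.712, -0.224], [0.709, -0.354]] [[286.0, -114.0], [455.0, -14.0], [569.0, 54.0]]
0.05 [[0.703, -0.087], [0.699, -0.252], [0.696, -0.376]] [[321.0, -97.0], [492.0, 5.0], [608.0, 73.0]]
0.08 [[0.69, -0.122], [0.686, -0.279], [0.684, -0.398]] [[363.0, -77.0], [536.0, 27.0], [653.0, 96.0]]
0.1 [[0.682, -0.146], [0.678, -0.298], [0.676, -0.413]] [[395.0, -62.0], [570.0, 43.0], [687.0, 113.0]]
0.12 [[0.673, -0.17], [0.67, -0.316], [0.667, -0.427]] [[430.0, -45.0], [608.0, 62.0], [726.0, 133.0]]
0.15 [[0.661, -0.205], [0.657, -0.344], [0.655, -0.449]] [[494.0, -14.0], [674.0, 95.0], [793.0, 166.0]]
0.2 [[0.64, -0.265], [0.636, -0.391], [0.634, -0.486]] [[634.0, 53.0], [819.0, 167.0], [941.0, 241.0]]
0.25 [[0.618, -0.324], [0.615, -0.437], [0.614, -0.522]] [[851.0, 158.0], [1040.0, 276.0], [1161.0, 351.0]]
```

View pics/w3.png

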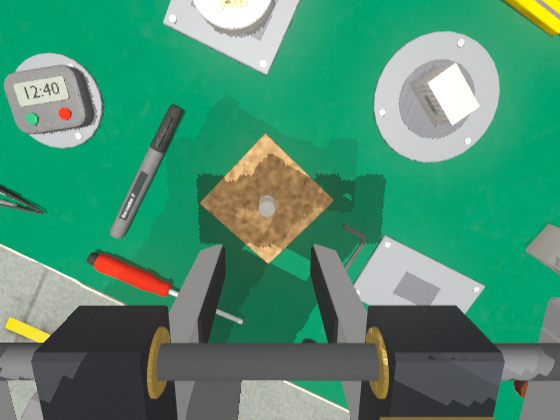

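The post stands on the cork at px (266,205), and its plate is empty. The arm stays clear of the white enclosure at any plausible height. Next is the block, gripped across its 25 mm side (yaw 1.147).

```bash
python3 -m pendant '[[[2.57,-1.34,0],0.105],[[2.57,-1.34,0],0.105],[[2.57,-1.34,0],0.105],[[2.57,-1.34,0],0.105],[[2.57,-1.34,0],0.105],[[2.55,-1.35,0],0.106],[[0,0,0],0],[[0,0,-3.3],0],[[0,0,-3.3],0],[[0,0,-3.3],0],[[0,0,-2.6],0],[[0,0,-0.5],0],[[0,0,0],0],[[0,0,0],0]]' 0.6 30
python3 -m pendant '[[[0,0,0],0],[[0,0,0],0],[[0,0,0],0],[[0,0,0],0],[[0,0,0],0]]' 0 30
python3 - <<'E'
from h import *
c=dict(np.load("w3.npz"));a=c["color"];g=cv2.cvtColor(a,cv2.COLOR_RGB2GRAY)
m=np.zeros_like(g);m[50:145,400:500]=g[50:145,400:500]>235
m[30:60]=0
k=max(cv2.findContours(m,0,cv2.CHAIN_APPROX_NONE)[0],key=cv2.contourArea)[:,0].astype(float)
print([np.round(v,1) for v in cv2.minAreaRect((ray(c,k,.039)[:,:2]*1000).astype(np.float32))])
E
```

```text
time_s: 6.58
ee_pos: [0.6344, -0.0392, 0.0097]
eef_rot: [-3.141, 0.0, 1.146]
force: [1.4, -0.3, -0.1]
grip_width: 0.0564
grip_force: 0.0
time_s: 7.0
ee_pos: [0.6347, -0.0394, 0.0098]
eef_rot: [3.141, -0.0, 1.147]
force: [1.0, 0.0, -0.2]
grip_width: 0.0268
grip_force: 0.0
[array([634.5, -39.1]), array([39.5, 24.5]), np.float64(65.9)]
```

```bash
python3 -m pendant '[[[0,0,0],0],[[0,0,0],0],[[0,0,0],0]]'
python3 -m pendant '[[[0,0,3],0],[[0,0,3],0],[[-3.19,-1.95,0],0.093],[[-3.19,-1.95,0],0.093],[[-3.19,-1.95,0],0.093],[[-3.19,-1.95,0],0.093],[[-3.2,-1.95,0],0.092],[[0,0,0],0],[[0,0,0],0],[[0,0,-3],0],[[0,0,-2],0],[[0,0,-0.7],0],[[0,0,-0.3],0],[[0,0,0],0],[[0,0,0],0]]'
```

```text
time_s: 7.25
ee_pos: [0.6347, -0.0394, 0.0097]
eef_rot: [3.141, -0.0, 1.147]
force: [-1.7, -0.1, 4.1]
grip_width: 0.0247
grip_force: 30.0
time_s: 8.5
ee_pos: [0.4759, -0.1366, 0.01]
eef_rot: [3.141, 0.0, 1.611]
force: [-0.9, -0.7, -1.0]
grip_width: 0.0248
grip_force: 30.0
```

```bash
python3 -m pendant '[[[0,0,0],0],[[0,0,0],0],[[0,0,0],0],[[0,0,3.3],0],[[0,0,3.3],0],[[0,0,3.3],0],[[0,0,3.3],0],[[1.7,2.74,1.2],0],[[1.7,2.74,1.2],0],[[1.7,2.74,1.2],0],[[1.7,2.74,1.2],0],[[1.7,2.74,1.2],0],[[0,0,0],0],[[0,0,0],0]]' 0.7
python3 - <<'E'
from h import *
from station import ctrl
c=ctrl.camera("wrist");cv2.imwrite("pics/w4.png",c["color"][:,:,::-1]);np.savez("w4.npz",**c)
E
```

```text
time_s: 9.67
ee_pos: [0.5604, 0.0012, 0.2017]
eef_rot: [3.141, 0.0, 1.613]
force: [-0.2, -1.2, -0.7]
grip_width: 0.0656
grip_force: 0.0
```

View pics/w4.png

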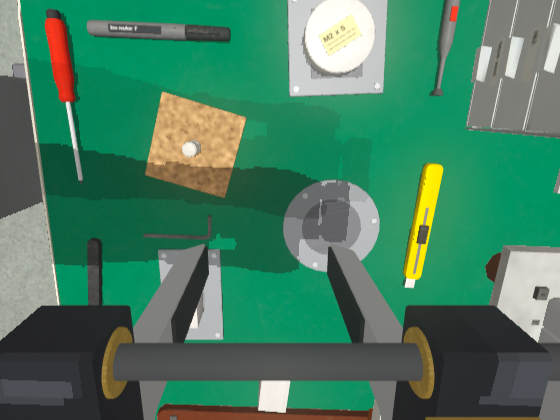

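w4: the tin top is at (339,34) on the square plate, the post is on the cork (190,149), and the large round plate is empty. I'll measure the tin.

Run:
```python
from h import *
c=dict(np.load("w4.npz"));a=c["color"];g=cv2.cvtColor(a,cv2.COLOR_RGB2GRAY);h=cv2.cvtColor(a,cv2.COLOR_RGB2HSV)
for t in(205,220,235):
    m=np.zeros_like(g);m[0:85,297:380]=g[0:85,297:380]>t;m=cv2.morphologyEx(m,cv2.MORPH_OPEN,np.ones((5,5)))
    k=cv2.convexHull(max(cv2.findContours(m,0,cv2.CHAIN_APPROX_NONE)[0],key=cv2.contourArea))[:,0].astype(float)
    k=k[k[:,1]>1]
    P=(ray(c,k,.029)[:,:2]*1000).astype(np.float32);print("tin",t,[np.round(v,1) for v in cv2.minEnclosingCircle(P)],[np.round(v,1) for v in cv2.fitEllipse(P)])
m=((h[...,0]>65)&(h[...,0]<95)&(h[...,1]>110)); m=(~m).astype(np.uint8)
m[120:]=0;m[:,:270]=0;m[:,410:]=0
k=max(cv2.findContours(m,0,cv2.CHAIN_APPROX_NONE)[0],key=cv2.contourArea)[:,0].astype(float)
for lo,hi,ax in((2,80,0),):
    for nm,q in(("L",k[(k[:,0]<300)&(k[:,1]>8)&(k[:,1]<85)]),("R",k[(k[:,0]>375)&(k[:,1]>8)&(k[:,1]<85)]),("B",k[(k[:,1]>88)&(k[:,0]>300)&(k[:,0]<375)])):
        P=(ray(c,q,.004)[:,:2]*1000).astype(np.float32);print(nm,P.mean(0).round(1),cv2.fitLine(P,cv2.DIST_HUBER,0,.01,.01).ravel().round(3))
```

```text
tin 205 [array([616.2, 149.8]), np.float64(35.6)] [array([614. , 155.4]), array([67.1, 80. ]), np.float64(50.4)]
tin 220 [array([619.7, 150.4]), np.float64(31.9)] [array([619.8, 150.5]), array([63.2, 63.6]), np.float64(19.6)]
tin 235 [array([619.7, 150.1]), np.float64(31.6)] [array([619.9, 150.3]), array([62.5, 62.8]), np.float64(51.4)]
L [574.5 142.1] [ 8.90000e-02 -9.96000e-01  5.74837e+02  1.37767e+02]
R [669.9 146.2] [ 7.50000e-02 -9.97000e-01  6.69852e+02  1.46201e+02]
B [627.5  99.8] [9.97000e-01 8.10000e-02 6.31688e+02 1.00138e+02]
```

```bash
python3 -m pendant '[[[1.2,3,-1.2],0],[[1.2,3,-1.2],0],[[1.2,3,-1.2],0],[[1.2,3,-1.2],0],[[1.2,3,-1.2],0],[[0,0,0],0],[[0,0,0],0],[[0,0,-3.3],0],[[0,0,-3.3],0],[[0,0,-3.3],0],[[0,0,-2.6],0],[[0,0,-0.7],0],[[0,0,0],0],[[0,0,0],0]]' 1 25
python3 -m pendant '[[[0,0,0],0],[[0,0,0],0],[[0,0,0],0],[[0,0,0],0],[[0,0,0],0],[[0,0,0],0],[[0,0,0],0],[[0,0,0],0]]' 0 25
```

```text
time_s: 10.88
ee_pos: [0.6207, 0.1492, 0.0112]
eef_rot: [3.14, -0.0, 1.61]
force: [1.0, 0.4, 0.2]
grip_width: 0.0941
grip_force: 0.0
time_s: 11.55
ee_pos: [0.6202, 0.1502, 0.0099]
eef_rot: [3.141, -0.0, 1.611]
force: [-0.9, -0.5, 6.0]
grip_width: 0.0645
grip_force: 25.0
```

```bash
python3 -m pendant '[[[0,0,3],0],[[0,0,3],0],[[0.28,-3.86,0],0],[[0.28,-3.86,0],0],[[0.28,-3.86,0],0],[[0.28,-3.86,0],0],[[0.26,-3.86,0],0],[[0,0,0],0],[[0,0,0],0],[[0,0,-3],0],[[0,0,-2],0],[[0,0,-0.7],0],[[0,0,-0.3],0],[[0,0,0],0],[[0,0,0],0]]'
python3 -m pendant '[[[0,0,0],0],[[0,0,0],0],[[0,0,0],0],[[0,0,0],0],[[0,0,3.3],0],[[0,0,3.3],0],[[0,0,3.3],0],[[0,0,3.3],0]]' 1
python3 - <<'E'
from station import ctrl
print(ctrl.get_obs()["qpos"].round(3))
E
```

```text
time_s: 12.8
ee_pos: [0.634, -0.0419, 0.0099]
eef_rot: [3.141, -0.0, 1.612]
force: [0.4, 0.3, -1.7]
grip_width: 0.064
grip_force: 25.0
time_s: 13.47
ee_pos: [0.6336, -0.0429, 0.1431]
eef_rot: [3.142, -0.0, 1.611]
force: [0.1, -0.1, -0.4]
grip_width: 0.0941
grip_force: 0.0
[-0.125  0.541  1.329  0.     1.271 -0.165]
```

```bash
python3 -m pendant '[[[-1.8,2.46,2],0],[[-1.8,2.46,2],0],[[-1.8,2.46,2],0],[[-1.8,2.46,2],0],[[-1.8,2.46,2],0],[[0,0,0],0],[[0,0,0],0],[[0,0,0],0]]' 1
python3 - <<'E'
from h import *
from station import ctrl
c=ctrl.camera("wrist");cv2.imwrite("pics/w5.png",c["color"][:,:,::-1]);np.savez("w5.npz",**c)
E
```

```text
time_s: 14.13
ee_pos: [0.5438, 0.0798, 0.2411]
eef_rot: [-3.141, 0.0, 1.611]
force: [0.2, -0.2, -1.4]
grip_width: 0.094
grip_force: 0.0
```

View pics/w5.png

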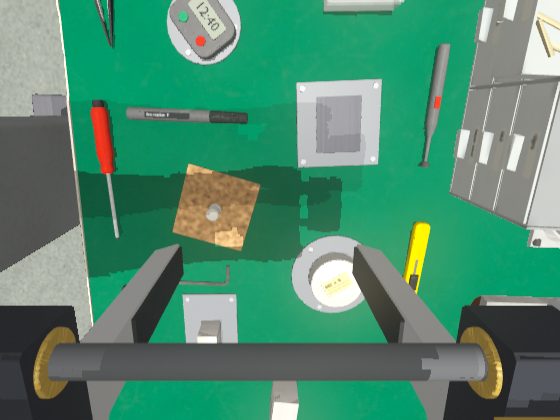

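w5: the mark on the square plate (338,124) has its long side along world y, the timer is at (203,27), and the tin sits inside the large plate. I'll measure the square plate and move the camera over the timer for its angle.

```bash
python3 -m pendant '[[[-1.9,2.15,-1],0],[[-1.9,2.15,-1],0],[[-1.9,2.15,-1],0],[[-1.8,2.1,-1],0],[[0,0,0],0],[[0,0,0],0],[[0,0,0],0]]' 1
python3 - <<'E'
from h import *
from station import ctrl
c=ctrl.camera("wrist");np.savez("w6.npz",**c)
def comps(c,mask,z,amin):
    for k in cv2.findContours(mask.astype(np.uint8),0,cv2.CHAIN_APPROX_NONE)[0]:
        if cv2.contourArea(k)<amin: continue
        k=k[:,0].astype(float);P=(ray(c,k,z)[:,:2]*1000).astype(np.float32);yield k.mean(0).round(),[np.round(v,1) for v in cv2.minAreaRect(P)]
d=dict(np.load("w5.npz"));h=cv2.cvtColor(d["color"],cv2.COLOR_RGB2HSV)
m=~((h[...,0]>65)&(h[...,0]<95)&(h[...,1]>110));m[230:]=0;m[:,:290]=0;m[:,395:]=0;m[:60]=0
print("square",*comps(d,m,.004,600))
g=cv2.cvtColor(d["color"],cv2.COLOR_RGB2GRAY);m2=m&(g<150);m2=cv2.morphologyEx(m2.astype(np.uint8),2,np.ones((5,5)));print("mark",*comps(d,m2,.004,600))
a=c["color"];g=cv2.cvtColor(a,cv2.COLOR_RGB2GRAY)
cv2.imwrite("pics/c6.png",cv2.resize(a[40:180,190:370],None,fx=4,fy=4,interpolation=cv2.INTER_CUBIC)[:,:,::-1])
print(g[110,210:340:4])
E
```

```text
time_s: 14.77
ee_pos: [0.4695, 0.1649, 0.2012]
eef_rot: [-3.141, 0.0, 1.61]
force: [0.4, 0.0, 1.1]
grip_width: 0.0938
grip_force: 0.0
square (array([338., 122.]), [array([621.8, 147.4]), array([96.3, 96.6]), np.float64(4.6)])
mark
[108 110 110 111 114 115 221 221 146 155 149 137 156 158 158 200 201 178
 114 198 198 145 146 149 199 107 106 105 106 111 113 115 114]
```

View pics/c6.png

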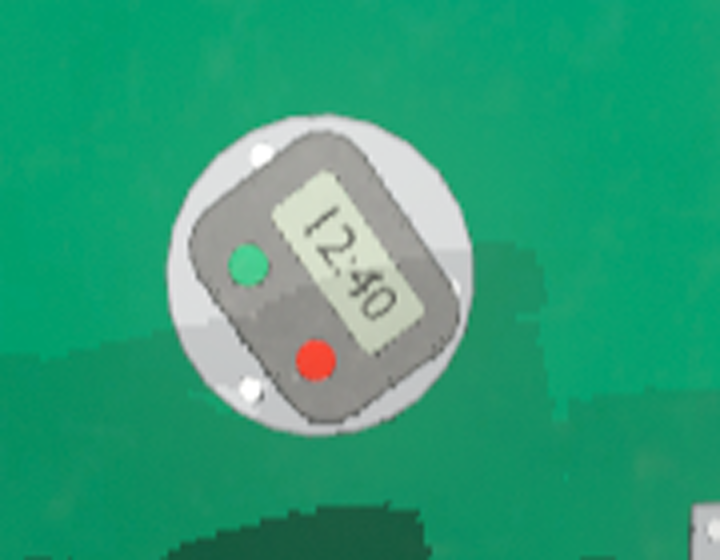

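Run:
```python
from h import *
c=dict(np.load("w6.npz"));a=c["color"].astype(int);h=cv2.cvtColor(c["color"],cv2.COLOR_RGB2HSV)
for n,(x,y) in dict(pl_lit=(375,180),pl_sh=(215,350),t_lit=(350,160),t_sh=(285,320)).items(): print(n,a[40+y//4,190+x//4])
for t in(-1,3,6):
    m=((a[...,2]-a[...,0])<t)&(a.max(2)<190);m|=(a[...,0]-a[...,2]>8); m[:65]=0;m[160:]=0;m[:,:225]=0;m[:,315:]=0
    m=cv2.morphologyEx(m.astype(np.uint8),cv2.MORPH_OPEN,np.ones((3,3)))
    k=max(cv2.findContours(m,0,cv2.CHAIN_APPROX_NONE)[0],key=cv2.contourArea)[:,0].astype(float)
    for z in(.021,):
        P=(ray(c,k,z)[:,:2]*1000).astype(np.float32);print(t,[np.round(v,1) for v in cv2.minAreaRect(P)],cv2.contourArea(cv2.convexHull(P)))
```

```text
pl_lit [160 160 155]
pl_sh [196 199 199]
t_lit [162 163 158]
t_sh [141 141 137]
-1 [array([469.1, 245.2]), array([49.3, 61.1]), np.float64(38.0)] 2818.7732307214756
3 [array([469.1, 245. ]), array([51. , 62.4]), np.float64(38.7)] 2968.6193019377533
6 [array([469.1, 244.8]), array([51.1, 62.8]), np.float64(38.7)] 2994.9046303357463
```

```bash
python3 -m pendant '[[[0,1.33,-1],0.105],[[0,1.33,-1],0.105],[[0,1.33,-1],0.105],[[0,1.33,-1],0.105],[[0,1.33,-1],0.105],[[0.05,1.31,-1],0.105],[[0,0,0],0],[[0,0,0],0],[[0,0,-3.3],0],[[0,0,-3.3],0],[[0,0,-3.3],0],[[0,0,-2.8],0],[[0,0,-0.7],0],[[0,0,0],0],[[0,0,0],0]]' 0.85 20
python3 -m pendant '[[[0,0,0],0],[[0,0,0],0],[[0,0,0],0],[[0,0,0],0],[[0,0,0],0],[[0,0,0],0],[[0,0,0],0],[[0,0,0],0]]' 0 20
```

```text
time_s: 16.07
ee_pos: [0.4704, 0.245, 0.009]
eef_rot: [3.14, 0.0, 2.239]
force: [0.7, 0.4, 0.9]
grip_width: 0.0802
grip_force: 0.0
time_s: 16.73
ee_pos: [0.4695, 0.2453, 0.0079]
eef_rot: [3.141, 0.0, 2.241]
force: [-1.3, -1.6, 6.0]
grip_width: 0.0492
grip_force: 20.0
```

```bash
python3 -m pendant '[[[0,0,3],0],[[0,0,3],0],[[2.55,-1.63,0],-0.098],[[2.55,-1.63,0],-0.098],[[2.55,-1.63,0],-0.098],[[2.55,-1.63,0],-0.098],[[2.55,-1.63,0],-0.099],[[2.52,-1.62,0],-0.099],[[0,0,0],0],[[0,0,0],0],[[0,0,-3],0],[[0,0,-2],0],[[0,0,-0.7],0],[[0,0,-0.3],0],[[0,0,0],0],[[0,0,0],0]]'
python3 -m pendant '[[[0,0,0],0],[[0,0,0],0],[[0,0,0],0],[[0,0,0],0],[[0,0,3.3],0],[[0,0,3.3],0],[[0,0,3.3],0],[[0,0,3.3],0]]' 0.85
```

```text
time_s: 18.07
ee_pos: [0.6217, 0.1482, 0.0081]
eef_rot: [3.141, -0.0, 1.652]
force: [-0.1, -0.4, -0.7]
grip_width: 0.0496
grip_force: 20.0
time_s: 18.73
ee_pos: [0.6217, 0.1475, 0.1411]
eef_rot: [-3.142, -0.0, 1.651]
force: [-0.5, 0.7, -0.2]
grip_width: 0.0798
grip_force: 0.0
```

```bash
python3 -m pendant '[[[-2,-2.9,2],0],[[-2,-2.9,2],0],[[-2,-2.9,2],0],[[-2,-2.9,2],0],[[-2,-2.9,2],0],[[0,0,0],0],[[0,0,0],0],[[0,0,0],0]]' 0.5
cat >> h.py <<'E'
def comps(c,mask,z,amin,op=3):
    mask=cv2.morphologyEx(mask.astype(np.uint8),cv2.MORPH_OPEN,np.ones((op,op)))
    for k in cv2.findContours(mask,0,cv2.CHAIN_APPROX_NONE)[0]:
        if cv2.contourArea(k)<amin: continue
        k=k[:,0].astype(float);P=(ray(c,k,z)[:,:2]*1000).astype(np.float32)
        yield k.mean(0).round(),[np.round(v,1) for v in cv2.minAreaRect(P)]
def roi(c,xy,r,z):
    u,v=proj(c,[[xy[0]/1000,xy[1]/1000,z]])[0].astype(int);m=np.zeros(c["color"].shape[:2],bool);m[max(v-r,0):v+r,max(u-r,0):u+r]=1;return m
E
python3 - <<'E'
from h import *
from station import ctrl
c=ctrl.camera("wrist");cv2.imwrite("pics/w7.png",c["color"][:,:,::-1]);np.savez("w7.npz",**c)
a=c["color"].astype(int);g=a.mean(2);h=cv2.cvtColor(c["color"],cv2.COLOR_RGB2HSV)
for t in(150,180,210): print("post",t,*comps(c,roi(c,(480,41),22,.03)&(h[...,1]<45)&(g>t),.030,40,1))
for t in (165,175):print("timer",*comps(c,roi(c,(621.8,147.4),40,.021)&(((a[...,2]-a[...,0])<3)&(g<t)),.021,300))
E
```

```text
time_s: 19.4
ee_pos: [0.5221, 0.0028, 0.2391]
eef_rot: [-3.141, -0.0, 1.65]
force: [0.1, 0.8, -0.5]
grip_width: 0.0471
grip_force: 0.0
post 150 (array([233., 146.]), [array([480.8,  41.6]), array([15.4, 14.1]), np.float64(4.6)])
post 180 (array([233., 147.]), [array([480.2,  41.2]), array([13.8, 14.4]), np.float64(30.4)])
post 210 (array([232., 147.]), [array([480.3,  41. ]), array([13.2, 13.6]), np.float64(67.8)])
timer (array([372.,  55.]), [array([619.2, 146.5]), array([53.2, 62.9]), np.float64(4.4)])
timer (array([372.,  54.]), [array([619.2, 146.5]), array([53.3, 62.8]), np.float64(4.6)])
```

View pics/w7.png

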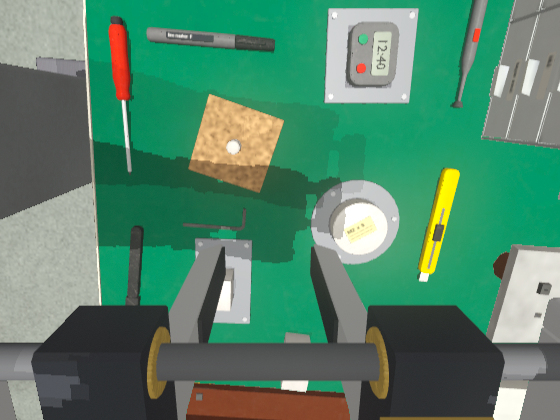

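The timer sits square on its plate and the post top is at (233,147), which gives (480.4,41.2) mm. Picking the post for the small round plate.

```bash
python3 -m pendant '[[[-1.38,1.3,-3.3],0],[[-1.38,1.3,-3.3],0],[[-1.38,1.28,-3.3],0],[[0,0,0],0],[[0,0,0],0],[[0,0,-3.3],0],[[0,0,-3.3],0],[[0,0,-3.3],0],[[0,0,-2.5],0],[[0,0,-0.7],0],[[0,0,0],0],[[0,0,0],0]]' 0.5 15
python3 -m pendant '[[[0,0,0],0],[[0,0,0],0],[[0,0,0],0],[[0,0,0],0],[[0,0,0],0],[[0,0,0],0]]' 0 15
```

```text
time_s: 20.45
ee_pos: [0.482, 0.0413, 0.0109]
eef_rot: [3.14, 0.0, 1.651]
force: [0.0, 0.1, 0.8]
grip_width: 0.0473
grip_force: 0.0
time_s: 20.95
ee_pos: [0.4808, 0.0413, 0.0098]
eef_rot: [3.141, 0.0, 1.651]
force: [-0.3, -0.2, 3.9]
grip_width: 0.0146
grip_force: 15.0
```

Run:
```python
from h import *
for f in("w6","w3"):
    c=dict(np.load(f+".npz"));h=cv2.cvtColor(c["color"],cv2.COLOR_RGB2HSV)
    m=roi(c,(468,245),55,.004)&~((h[...,0]>65)&(h[...,0]<95)&(h[...,1]>110));print(f,*comps(c,m,.004,1500))
```

```text
w6 (array([270., 108.]), [array([468. , 245.9]), array([79.3, 79.2]), np.float64(47.4)])
w3 (array([ 54., 100.]), [array([467.8, 245.5]), array([79.8, 81.1]), np.float64(38.3)])
```

```bash
python3 -m pendant '[[[0,0,3],0],[[0,0,3],0],[[-0.25,4.09,0],0],[[-0.25,4.09,0],0],[[-0.25,4.09,0],0],[[-0.25,4.09,0],0],[[-0.24,4.09,0],0],[[0,0,0],0],[[0,0,0],0],[[0,0,-3],0],[[0,0,-2],0],[[0,0,-0.7],0],[[0,0,-0.3],0],[[0,0,0],0],[[0,0,0],0]]'
python3 -m pendant '[[[0,0,0],0],[[0,0,0],0],[[0,0,0],0],[[0,0,0],0],[[0,0,3.3],0],[[0,0,3.3],0],[[0,0,3.3],0],[[0,-1.6,3.3],0],[[0,-3.2,2],0],[[0,-3.2,2],0],[[0,0,0],0],[[0,0,0],0]]' 0.5
python3 - <<'E'
from station import ctrl
from h import *
c=ctrl.camera("wrist");np.savez("w8.npz",**c)
E
python3 -m pendant '[[[3.84,0,0],0],[[3.84,0,0],0],[[3.84,0,0],0],[[3.84,-1.9,0],0],[[0,0,0],0],[[0,0,0],0]]'
python3 - <<'E'
from station import ctrl
from h import *
c=ctrl.camera("wrist");np.savez("w9.npz",**c)
E
python3 -m pendant '[[[0,-3.8,0],0],[[0,-3.8,0],0],[[0,-3.8,0],0],[[0,-3.8,0],0],[[0,-3.8,0],0],[[0,0,0],0],[[0,0,0],0],[[0,0,0],0]]'
python3 - <<'E'
from station import ctrl
from h import *
c=ctrl.camera("wrist");np.savez("w10.npz",**c)
E
python3 -m pendant '[[[-4,-2.4,0],0],[[-4,-2.4,0],0],[[-4,-2.4,0],0],[[-4,-2.4,0],0],[[0,0,0],0],[[0,0,0],0],[[0,0,0],0]]'
python3 - <<'E'
from station import ctrl
from h import *
c=ctrl.camera("wrist");np.savez("w11.npz",**c)
fs=[dict(np.load(f"w{i}.npz")) for i in(8,9,10,11)]
tg=[(468,245.7),(621.8,147.4),(633.6,-42.9),(474.8,-136.7)]
o=[]
for c,t in zip(fs,tg):
    u,v=proj(c,[[t[0]/1000,t[1]/1000,.004]])[0].astype(int);print(u,v)
    p=cv2.copyMakeBorder(c["color"],70,70,70,70,cv2.BORDER_CONSTANT);o.append(cv2.resize(p[v:v+140,u:u+140],(300,300),interpolation=cv2.INTER_CUBIC))
cv2.imwrite("pics/c8.png",np.vstack([np.hstack(o[:2]),np.hstack(o[2:])])[:,:,::-1])
for c,t,z,th in zip(fs,tg,(.030,.021,.029,.039),(210,170,215,225)):
    a=c["color"].astype(int);h=cv2.cvtColor(c["color"],cv2.COLOR_RGB2HSV);g=a.mean(2)
    m=roi(c,t,68,.004)&~((h[...,0]>65)&(h[...,0]<95)&(h[...,1]>110));print("plate",*comps(c,m,.004,1500))
    q=(g<th)&(a[...,2]-a[...,0]<3) if z==.021 else g>th
    print(" item",z,*comps(c,roi(c,t,45 if z!=.03 else 14,z)&q,z,60))
E
```

```text
time_s: 22.2
ee_pos: [0.4687, 0.2451, 0.0101]
eef_rot: [3.141, -0.0, 1.65]
force: [-0.2, 0.3, 0.6]
grip_width: 0.0143
grip_force: 15.0
time_s: 23.2
ee_pos: [0.4686, 0.165, 0.1826]
eef_rot: [3.139, -0.0, 1.649]
force: [0.4, 0.5, -0.6]
grip_width: 0.047
grip_force: 0.0
time_s: 23.75
ee_pos: [0.621, 0.1476, 0.1785]
eef_rot: [-3.138, 0.0, 1.65]
force: [0.1, 0.4, 0.1]
grip_width: 0.0471
grip_force: 0.0
time_s: 24.47
ee_pos: [0.6203, -0.0412, 0.1816]
eef_rot: [-3.142, -0.0, 1.652]
force: [-0.2, 0.9, 0.7]
grip_width: 0.0474
grip_force: 0.0
time_s: 25.1
ee_pos: [0.4785, -0.1274, 0.1819]
eef_rot: [3.14, 0.0, 1.652]
force: [-0.1, 0.4, 0.4]
grip_width: 0.0473
grip_force: 0.0
273 109
269 191
280 192
263 198
plate (array([273., 109.]), [array([467.9, 245.3]), array([78.8, 79.2]), np.float64(4.5)])
 item 0.03 (array([272., 105.]), [array([466.7, 248.4]), array([24.5, 20. ]), np.float64(4.5)])
plate (array([270., 189.]), [array([622. , 147.5]), array([96., 96.]), np.float64(4.6)])
 item 0.021 (array([268., 193.]), [array([618.9, 149.4]), array([54.9, 64.5]), np.float64(4.6)])
plate (array([281., 191.]), [array([633.8, -43. ]), array([109.6, 108.8]), np.float64(4.6)])
 item 0.029 (array([288., 171.]), [array([637.7, -15.2]), array([ 8.4, 36.7]), np.float64(81.7)])
plate (array([263., 195.]), [array([ 474.7, -136.6]), array([ 72. , 120.7]), np.float64(2.4)])
 item 0.039
```

View pics/c8.png

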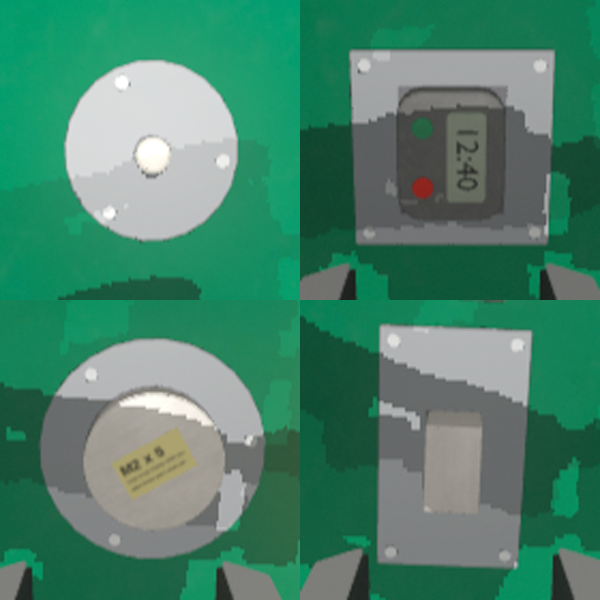

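The plates are remeasured to 0.5 mm, but shadows spoiled the item masks. All four items stand upright on the right plates, so I'll check centring from crop outlines.

Run:
```python
from h import *
tg=[(468,245.7),(621.8,147.4),(633.6,-42.9),(474.8,-136.7)]
pl=[(467.9,245.4),(622,147.5),(633.7,-42.9),(474.7,-136.6)]
L=[[(134,156),(170,156),(152,136),(152,176)],[(99,163),(205,163),(152,106),(152,220)],[(84,161),(225,161),(154,93),(154,230)],[(125,170),(181,170),(153,126),(153,213)]]
o=[]
for i,t,z,l,p in zip((8,9,10,11),tg,(.030,.021,.029,.039),L,pl):
    c=dict(np.load(f"w{i}.npz"));u,v=proj(c,[[t[0]/1000,t[1]/1000,.004]])[0].astype(int)
    P=ray(c,np.array(l)/(300/140)-70+[u,v],z)[:,:2]*1000
    print(i,"size",np.ptp(P[:,0]).round(1),np.ptp(P[:,1]).round(1),"ctr",np.round([(P[0,0]+P[1,0])/2,(P[2,1]+P[3,1])/2],1),"plate",p)
    pd=cv2.copyMakeBorder(c["color"],70,70,70,70,cv2.BORDER_CONSTANT)[v+20:v+120,u+20:u+120]
    pd=np.clip(255*(pd/255.)**.6,0,255).astype(np.uint8)
    o.append(cv2.resize(pd[:75,12:88] if 0 else pd,(300,300),interpolation=cv2.INTER_CUBIC))
cv2.imwrite("pics/c9.png",np.vstack([np.hstack(o[:2]),np.hstack(o[2:])])[:,:,::-1])
```

```text
8 size 15.2 16.3 ctr [468.4 243.9] plate (467.9, 245.4)
9 size 48.6 53.8 ctr [622.6 144.8] plate (622, 147.5)
10 size 63.8 63.7 ctr [634.2 -42.3] plate (633.7, -42.9)
11 size 24.8 39.9 ctr [ 476.1 -136.5] plate (474.7, -136.6)
```

View pics/c9.png

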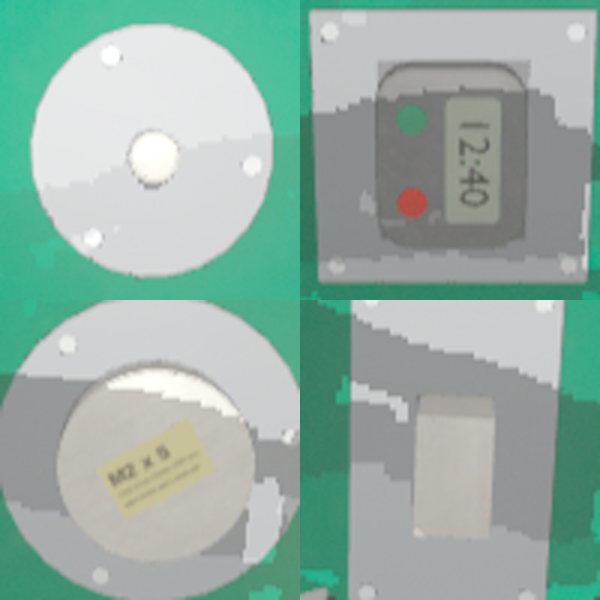

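Run:
```python
from h import *
tg=[(468,245.7),(621.8,147.4),(633.6,-42.9),(474.8,-136.7)]
for i,t,z,r in zip((8,9,10,11),tg,(.030,.021,.029,.039),(14,42,45,30)):
    c=dict(np.load(f"w{i}.npz"));a=c["color"].astype(int);h=cv2.cvtColor(c["color"],cv2.COLOR_RGB2HSV)
    gr=(h[...,0]>60)&(h[...,0]<95)&(h[...,1]>90)
    for k in(-2,2,5):
        print(i,"r-b>",k,*comps(c,roi(c,t,r,z)&(a[...,0]-a[...,2]>k)&~gr,z,60,2))
    if i in(8,11):
        u,v=proj(c,[[t[0]/1000,t[1]/1000,z]])[0].astype(int)
        print("u,v",u,v,"row",(a[v,u-20:u+21]).sum(1)//3,(a[v,u-20:u+21,0]-a[v,u-20:u+21,2]));print("col",a[v-30:v+31,u].sum(1)//3)
```

```text
8 r-b> -2 (array([275., 112.]), [array([469.4, 243.8]), array([14.6, 15.8]), np.float64(4.5)])
8 r-b> 2 (array([275., 112.]), [array([469.3, 243.9]), array([14.6, 14. ]), np.float64(4.5)])
8 r-b> 5 (array([276., 114.]), [array([470. , 241.4]), array([15. ,  9.8]), np.float64(16.1)])
u,v 273 109 row [218 218 218 218 218 218 219 219 219 219 219 218 187 174 243 254 255 255
 255 255 255 255 255 255 255 255 255 254 242 191 198 198 198 198 198 198
 197 197 196 197 196] [-1 -1 -1 -1 -1 -2 -2 -2 -2 -2 -2 -2 -3  4 17  2  0  0  0  0  0  0  0  0
  0  0  0  1 17  6 -1 -2 -2 -3 -3 -3 -2 -3 -2 -2 -3]
col [219 219 219 219 219 219 219 219 219 219 219 219 220 219 219 219 219 219
 219 219 219 219 208 178 223 252 255 255 255 255 255 255 252 252 251 250
 249 247 244 231 192 139 123 175 197 196 196 196 196 196 196 195 195 195
 194 194 194 194 194 193 192]
9 r-b> -2 (array([270., 193.]), [array([622.4, 148.7]), array([50. , 62.6]), np.float64(4.6)])
9 r-b> 2 (array([271., 200.]), [array([620.3, 146.3]), array([36.1, 45.4]), np.float64(5.4)]) (array([269., 169.]), [array([620.2, 173.3]), array([44.3,  9.5]
[... 642 characters left out ...]
, array([25.2, 46.8]), np.float64(2.3)])
11 r-b> 5 (array([265., 204.]), [array([ 476.4, -133.6]), array([24.7, 45.3]), np.float64(4.0)])
u,v 263 207 row [104 103 104 103 104 104 103 105 136 146 146 146 147 147 147 147 147 148
 149 150 151 150 150 151 151 152 152 151 151 151 148 148 149 145 113 104
 105 104 103 105 104] [-4 -3 -3 -3 -4 -3 -3 -3 12 12 12 12 13 11 12 12 11 10 11 11 11 12 13 12
 12 12 13 12 12 11 12 11 11 11  2 -4 -3 -3 -3 -4 -3]
col [105 106 109 117 122 121 122 123 124 129 145 152 151 150 151 151 150 149
 150 150 149 149 150 150 150 151 151 150 150 150 151 151 150 149 147 146
 145 145 144 145 145 145 144 144 144 143 141 142 142 132 127 130 129 129
 129 128 129 128 129 129 128]
```

All four items are within about 2 mm of their plate centres and squared to within about 1°, which is the limit of the measurement. The arm is clear at z 0.18, so I'm handing in.

Run:
```python
from station import ctrl
print(ctrl.hand_in())
```

```text
the job is handed in; nothing more can be done
None
```

The job is handed in: the tin, timer, block and post each stand upright on their own plate, within about 2 mm of centre by camera, with the timer and block aligned to their plates; robot time was about 25 s of the 112 s allowed.

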